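Check two valve bodies with a plug gauge and pull out the faulty one

TASK

Take the plug gauge from its green stand and try it in the bore of both valve bodies, the one in the left nest first (the robot's left), lowering it each time until its flange rests on the rim or it will go no further. Stand the body that stops the gauge part-way upright on the floor of the red crate; the one that takes the gauge all the way stays upright in its nest, with the gauge left standing in it, fully down, to mark it as passed. Do not disturb the other things on the bench.

Things in the scene. Friction and masses are not known exactly. Their poses are not given: they have to be found in the camera images.
- valve_a_mid (a point): Upright blue moulded valve body, loose, about 0.22 kg, 90 mm tall: blue foot disc 72 mm across up to 10 mm, white seal disc 68 mm across up to 16 mm, then a plain round tube 48 mm across to the rim. Two look-alikes; nothing outside shows a fault. This point is on its axis, half-way up (45 mm above its underside); z is up.
- valve_a_rim (a point): Centre of the bore's mouth, at the top rim of the same body as valve_a_mid, 90 mm above its underside; z points up out of the bore. The bore is 27 mm across and looks black inside. In a good body it is 74 mm deep, so the gauge's 60 mm plug goes in up to its flange; in a faulty one a ledge of flash inside stops the plug's nose 30 mm below the rim.
- valve_b_mid (a point): Upright blue moulded valve body, loose, about 0.22 kg, 90 mm tall: blue foot disc 72 mm across up to 10 mm, white seal disc 68 mm across up to 16 mm, then a plain round tube 48 mm across to the rim. Two look-alikes; nothing outside shows a fault. This point is on its axis, half-way up (45 mm above its underside); z is up.
- valve_b_rim (a point): Centre of the bore's mouth, at the top rim of the same body as valve_b_mid, 90 mm above its underside; z points up out of the bore. The bore is 27 mm across and looks black inside. In a good body it is 74 mm deep, so the gauge's 60 mm plug goes in up to its flange; in a faulty one a ledge of flash inside stops the plug's nose 30 mm below the rim.
- valve_a: The valve body that carries valve_a_mid; origin at the centre of its underside.
- valve_b: The valve body that carries valve_b_mid; origin at the centre of its underside.
- gauge_handle (a point): The plug gauge, loose, about 0.28 kg, 132 mm long, standing nose down in its stand: from the nose up a steel plug (60 mm), a steel flange 40 mm across and 8 mm thick, and a yellow square handle 28 x 28 mm and 64 mm tall. This point is the handle's centre, 100 mm above the nose; x and y are square to the handle's flat faces, z is up.
- gauge_tip (a point): Centre of the flat end of the gauge's nose, 100 mm below the handle's centre; z points up along the gauge. The plug is 24 mm across and 60 mm long; its nose tapers to 18 mm over the last 4 mm.
- gauge: The gauge; origin at the nose end, same as gauge_tip.
- stand_mouth (a point): The gauge's stand, a fixed green block 80 x 80 mm and 70 mm tall. This point is the centre of its hole's mouth on the top face. The hole is 29 mm across and 64 mm deep; the gauge starts in it with the flange resting on the top face (nose 60 mm below this point).
- fixture: Fixed aluminium plate 130 x 300 x 16 mm with two round nests side by side, origin at the centre of its underside; y runs along its length towards the left nest as the robot sees it. It may stand turned by up to about 20 degrees.
- nest_left (a point): Centre of the floor of the plate's left nest (the robot's left, +y), 10 mm above the table. A nest is 81 mm across and 6 mm deep; a valve body stands in each at the start.
- nest_right (a point): Centre of the floor of the plate's right nest, 160 mm from the left one.
- crate: Red open reject crate, fixed, 180 x 180 mm outside, walls 45 mm tall and 5 mm thick, floor 5 mm thick; origin at the centre of its underside.
- tower: Bystander: finished blue and white valve, 138 mm tall, 92 mm across, loose; origin at the centre of its underside.
- float: Bystander: blue float ball, 90 mm across, on a white boss, loose; origin at the centre of its underside.
- tub: Bystander: open cardboard tub of white fittings, 130 x 170 x 50 mm, loose; origin at the centre of its underside.
- seal: Bystander: white seal ring lying flat, 100 mm across, 10 mm thick, loose; origin at the centre of its underside.
Mind the look-alikes: they are no part of the job. Leave any orange look-alike of the valve_a alone. What is shaped like the valve_b but yellow is not meant.

How it is judged (in metres and radians):
On the way, in this order (a step that is already met when the one before it is completed fails the run):
1. the gauge has been tried in the left-hand body, down to its flange or to the ledge (((y of valve_a_mid in the frame of fixture above 0 m and (horizontal distance between gauge_tip and valve_a_rim below 0.008 m and (z of gauge_tip in the frame of valve_a_rim below -0.055 m or (z of gauge_tip in the frame of valve_a_rim below -0.025 m and contact force between gauge and valve_a above 1 N)))) or (y of valve_b_mid in the frame of fixture above 0 m and (horizontal distance between gauge_tip and valve_b_rim below 0.008 m and (z of gauge_tip in the frame of valve_b_rim below -0.055 m or (z of gauge_tip in the frame of valve_b_rim below -0.025 m and contact force between gauge and valve_b above 1 N)))))), for 0.1 s.
2. then the gauge has been tried in the right-hand body in the same way (((y of valve_a_mid in the frame of fixture below 0 m and (horizontal distance between gauge_tip and valve_a_rim below 0.008 m and (z of gauge_tip in the frame of valve_a_rim below -0.055 m or (z of gauge_tip in the frame of valve_a_rim below -0.025 m and contact force between gauge and valve_a above 1 N)))) or (y of valve_b_mid in the frame of fixture below 0 m and (horizontal distance between gauge_tip and valve_b_rim below 0.008 m and (z of gauge_tip in the frame of valve_b_rim below -0.055 m or (z of gauge_tip in the frame of valve_b_rim below -0.025 m and contact force between gauge and valve_b above 1 N)))))), for 0.1 s.
At the end, for the whole second after the job is handed in: The body that stops the gauge stands upright (7 deg) on the crate floor, within 60 mm of its centre each way; the other stands upright in a nest, within 12 mm of its centre, with the gauge upright in its bore, within 5 mm of fully down; all at rest (((x of valve_a_mid in the frame of crate between -0.06 and 0.06 m and y of valve_a_mid in the frame of crate between -0.06 and 0.06 m and z of valve_a_mid in the frame of crate below 0.058 m and angle between valve_a_mid's own z axis and vertical below 0.12 rad and (horizontal distance between valve_b_mid and nest_left below 0.012 m or horizontal distance between valve_b_mid and nest_right below 0.012 m) and height (world z) of valve_b_mid below 0.061 m and angle between valve_b_mid's own z axis and vertical below 0.08 rad and horizontal distance between gauge_tip and valve_b_rim below 0.008 m and z of gauge_tip in the frame of valve_b_rim below -0.055 m) or (x of valve_b_mid in the frame of crate between -0.06 and 0.06 m and y of valve_b_mid in the frame of crate between -0.06 and 0.06 m and z of valve_b_mid in the frame of crate below 0.058 m and angle between valve_b_mid's own z axis and vertical below 0.12 rad and (horizontal distance between valve_a_mid and nest_left below 0.012 m or horizontal distance between valve_a_mid and nest_right below 0.012 m) and height (world z) of valve_a_mid below 0.061 m and angle between valve_a_mid's own z axis and vertical below 0.08 rad and horizontal distance between gauge_tip and valve_a_rim below 0.008 m and z of gauge_tip in the frame of valve_a_rim below -0.055 m)) and angle between gauge_tip's own z axis and vertical below 0.12 rad and linear speed of each of valve_a, valve_b, gauge below 0.02 m/s); the robot touches nothing.
It fails at once if the bystander tower is shifted by more than 30 mm (distance of tower from where it was at the start of the episode above 0.03 m).
It fails at once if the bystander float is shifted by more than 30 mm (distance of float from where it was at the start of the episode above 0.03 m).
It fails at once if the bystander tub is shifted by more than 30 mm (distance of tub from where it was at the start of the episode above 0.03 m).
It fails at once if the bystander seal is shifted by more than 30 mm (distance of seal from where it was at the start of the episode above 0.03 m).
It also fails if it takes over 69 s, if anything falls off the work surface, if the arm or the gripper's body presses on something with over 40 N, if the wrist force passes 120 N, or if a joint passes its speed limit or range.

ROBOT

A 6-joint arm with a two-finger parallel gripper is mounted at the origin on the work surface. World frame = base frame: x ahead of the robot, y to its left, z up, the work surface at z = 0. Lengths are in m, angles in degrees, forces in N, time in s.
With the tool pointing down it reaches from about 0.375 to 0.9 m from the base axis. Payload 3.1 kg.
Tool frame: the origin (TCP) lies between the finger pads; the fingertips stand 19 mm ahead of it and the grasp point (between the pads) is the TCP; z points along the fingers, y is the line along which they close (so a half turn about z gives the same grasp; the last joint's range is limited). The gripper opens to 85 mm and grips with 20 to 120 N. Pads are 22 mm wide; open, the fingers measure 114 mm over their backs; the gripper's body (76 mm by 85 mm) begins 54 mm behind the grasp point. The pads swing forward as they close: fully open they stand 13 mm farther back than shut.
Start: joints at [57.897, 30.224, 82.088, -0, 67.689, -10.227], TCP at [0.233, 0.58, 0.25] pointing down, gripper open.
Joint ranges: [-176.69, 176.69], [-43.24, 126.21], [12.49, 139.97], [-82, 262], [0, 151.66], [-163.58, 163.58]. Speed limits (degrees/s): [159.86, 159.86, 180, 180, 180, 180].

INTERFACE

Orientations are given as a 3x3 rotation matrix whose columns are the frame's x, y, z axes.
In Python, from cell import observe, read_camera, calibration, sign_off, cut_out, tip_of gives the robot as it stands.
- The arm moves only by the tool send_rows, never from a script. Its argument "targets" is a list of rows, each an object with "linear": the shift along the tool's x, y, z scaled (see below), a list of three; "twist": the turn, a rotation vector about the tool's x, y, z scaled (see below), a list of three; "hand": the closure, from 0 (fully open) to 1 (shut). In form: [{"linear": [tx, ty, tz], "twist": [rx, ry, rz], "hand": hand}, ...]. A call has exactly 5 rows; each row is the pose to reach, as a shift and turn from the pose commanded when the call began, along the tool's axes at that moment; what a row does not reach only later rows make up. The controller multiplies each number of a shift by 1000 mm and each number of a turn by 1.5 rad. A row lasts 1/8 s, in which the tool goes at most 62.5 mm and 10.7 degrees, less where a joint would pass 70% of its speed; a pose out of reach is approached as far as the arm can. A call with a number of a shift or a turn outside -1 to 1 is refused whole. A call with a gripper value outside its range is refused whole. The fingers move at their own pace and stop on an object; "grip_force" is the grip in N (left out, the last holds). Time passes only in rows, so rows that repeat a pose let the fingers close, or fill a call up. It gives the time, the measured TCP pose, the force, the opening and the grip force at its end, in the units of the state.
- observe(): the state, without advancing time (a new reading comes with each control period).
- read_camera(name): name is "scene" or "top" or "wrist"; returns the picture (384x512x3 uint8, blue, green, red); there is no depth.
- calibration(name): a dict with "vfov" (degrees; the focal length in pixels is half the picture's height over the tangent of half this angle, whatever the lens; pixels are square), "cx", "cy" (the principal point, pixels), "view" (4x4, takes a point from world to camera coordinates). Camera axes: x right, y down, z forward; pixel columns grow to the right and rows downward; lengths in m; the calibration is good to about 2 mm. A picture is of the moment at which its call begins: read the wrist's pose just before it. calibration takes no time and is no camera call; for the wrist camera it gives the pose at the moment of the call.
- sign_off(): hands the job in; it is judged then, once.
Trained networks look in the newest picture that a camera, given by its name, has taken for a name from the list of things; names that differ only in an ending like _2 or _b are one class to them, and where a whole thing is asked for, a point or a joint stands for the part that bears it (a point fixed in the world has none). Each returns a list of dicts, best first, with "p" (0 to 1); they miss things now and then, are a little off and sometimes report something else, mostly with a low value. They report only what shows in the picture. A call takes as long as a camera call. They do not tell look-alikes from the thing itself.
- cut_out(camera, target): "mask" (384x512 bool, what is visible of it) and "position" ([column, row] as shares, 0 to 1, of the picture: columns of its width, rows of its height, amid what is visible of it).
- tip_of(camera, target): "position" ([column, row] as shares, 0 to 1, of the picture: columns of its width, rows of its height: a listed point, or the origin of a listed thing).
The state is a dict: "t": time; "joint_pos": joint angles; "qd": joint speeds; "effort": joint torques, N m; "position": TCP position; "tool_rot": TCP orientation; "force": force on the tool from outside, world axes, zero at the start; "wrist_torque": the same for the moment, N m; "gripper_width": opening from 0.0 (shut) to 1.0 (fully open); "gripper_force": force on a finger pad.
Only numpy, scipy, OpenCV 4.12 (cv2) and the standard library are available. Lean on these libraries where they do the work, as an engineer would, in place of code of your own. Each camera call takes 0.05 s, during which the arm holds its last target. There are 200 camera calls.

## Working session

There is one attempt and no reset: what is moved stays moved. The work goes in short steps, Python scripts to look and compute and a tool call to move; the robot and the scene stay as the last step left them, time stands still between calls to the robot, and variables do not carry over. Pictures are saved under pics/ and viewed, at most 10 in all, crops included, and the job is handed in when it is done.

Besides the shell and the picture viewer there is one more tool, called after "Call:" in YAML: its name, and indented under it one key for each argument. send_rows: Moves the arm, as the interface text tells. Shifts and turns lie within -1 to 1; 1 stands for 1000 mm of shift or 1.5 rad of turn. Its arguments: {"type":"object","properties":{"targets":{"type":"array"},"grip_force":{"type":"number"}},"required":["targets"]}

```bash
mkdir -p pics
cat > h.py <<'E'
import numpy as np, cv2
from cell import *
def ray(cal,u,v):
    f=192/np.tan(np.radians(cal['vfov'])/2); V=np.array(cal['view'])
    R=V[:3,:3]; o=-R.T@V[:3,3]
    return o, R.T@np.array([(u-cal['cx'])/f,(v-cal['cy'])/f,1])
def at(cal,u,v,z):
    o,d=ray(cal,u,v); return o+d*(z-o[2])/d[2]
def proj(cal,p):
    f=192/np.tan(np.radians(cal['vfov'])/2); V=np.array(cal['view'])
    c=V[:3,:3]@p+V[:3,3]; return cal['cx']+f*c[0]/c[2], cal['cy']+f*c[1]/c[2]
Z=dict(valve_a_rim=.1,valve_a_mid=.055,gauge_handle=.11,stand_mouth=.07,nest_left=.01,nest_right=.01,fixture=0,crate=0,tower=0,float=0,tub=0,seal=0)
E
cat > a.py <<'E'
from h import *
s=observe(); print({k:np.round(s[k],3).tolist() for k in s})
ims=[]
for c in('scene','top'):
    im=read_camera(c); ims.append(im); cal=calibration(c)
    print(c,cal['vfov'],np.round(ray(cal,256,192),3).tolist())
    for n,z in Z.items():
        for r in tip_of(c,n)[:5]:
            if r['p']<.2: continue
            u,v=r['position'][0]*512,r['position'][1]*384
            print(n,round(r['p'],2),round(u),round(v),np.round(at(cal,u,v,z),3))
cv2.imwrite('pics/scene.png',cv2.resize(ims[0],(800,600)))
cv2.imwrite('pics/top.png',cv2.resize(ims[1],(800,600)))
E
python3 a.py
```

```text
{'t': 0.0, 'joint_pos': [57.898, 30.281, 82.157, 0.001, 67.688, -10.229], 'qd': [-0.046, 0.05, -0.038, -0.02, -0.117, 0.106], 'effort': [-0.001, -44.233, -17.803, -0.0, 0.008, 0.0], 'position': [0.232, 0.579, 0.249], 'tool_rot': [[-0.928, 0.373, -0.001], [0.373, 0.928, -0.002], [0.0, -0.002, -1.0]], 'force': [0.447, -0.061, 0.423], 'wrist_torque': [0.037, 0.02, 0.034], 'gripper_force': 0.0, 'gripper_width': 1.0}
scene 49.485536111754044 [[1.152, 0.448, 0.783], [-0.537, -0.456, -0.71]]
valve_a_rim 0.85 194 164 [ 0.661 -0.17   0.1  ]
valve_a_rim 0.74 242 176 [ 0.614 -0.051  0.1  ]
valve_a_mid 0.68 246 191 [ 0.614 -0.041  0.055]
valve_a_mid 0.58 177 202 [ 0.75  -0.141  0.055]
gauge_handle 0.63 411 214 [0.476 0.314 0.11 ]
stand_mouth 0.7 412 226 [0.468 0.325 0.07 ]
stand_mouth 0.38 245 188 [ 0.62  -0.037  0.07 ]
nest_left 0.72 196 260 [ 0.818 -0.012  0.01 ]
nest_left 0.63 300 228 [0.59  0.112 0.01 ]
nest_right 0.94 247 201 [ 0.607 -0.043  0.01 ]
fixture 0.64 274 220 [0.606 0.045 0.   ]
crate 0.61 218 143 [ 0.477 -0.273  0.   ]
float 0.88 131 188 [ 0.764 -0.317  0.   ]
tub 0.88 332 324 [0
[... 440 characters left out ...]
741 -0.14   0.055]
gauge_handle 0.66 150 237 [0.478 0.318 0.11 ]
gauge_handle 0.24 220 198 [0.584 0.117 0.11 ]
stand_mouth 0.73 153 239 [0.475 0.319 0.07 ]
nest_left 0.94 222 197 [0.603 0.121 0.01 ]
nest_left 0.49 163 154 [0.746 0.307 0.01 ]
nest_right 0.88 274 197 [ 0.6   -0.039  0.01 ]
fixture 0.77 251 196 [0.606 0.03  0.   ]
fixture 0.44 278 190 [ 0.625 -0.052  0.   ]
crate 0.67 352 235 [ 0.479 -0.276  0.   ]
crate 0.33 164 154 [0.75  0.307 0.   ]
crate 0.32 276 191 [ 0.62  -0.048  0.   ]
tower 0.89 267 132 [ 0.811 -0.022  0.   ]
tower 0.57 275 187 [ 0.634 -0.045  0.   ]
float 0.69 362 147 [ 0.755 -0.322  0.   ]
tub 0.97 162 156 [0.743 0.311 0.   ]
seal 0.56 278 268 [ 0.385 -0.046  0.   ]
```

View pics/scene.png

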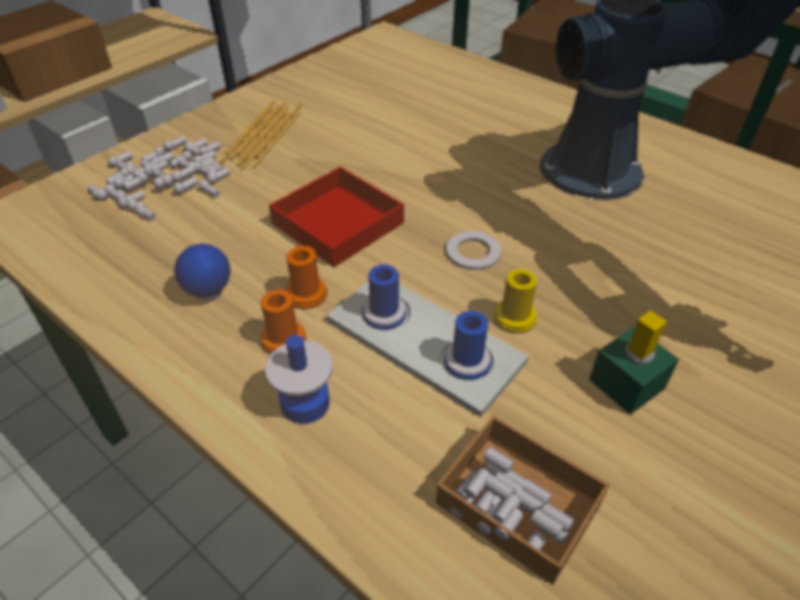

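View pics/top.png

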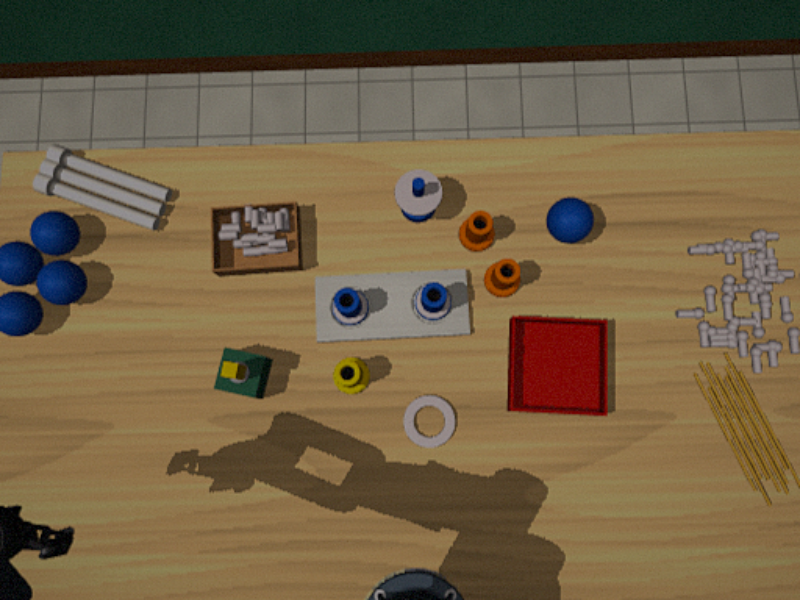

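The scene picture (800x600) shows the blue bodies at (384,290) and (470,340), and the gauge on its green stand at (648,335). The crate is at (337,212). Look-alikes are orange at (303,275) and (280,320), and yellow at (519,300). In the top view the blues are at (347,303) on the left and (433,297) on the right. Their shape and colour match, and both stand in the plate. The gauge is at (235,370).

```bash
cat >> h.py <<'E'
from scipy.spatial.transform import Rotation as Rn
def go(p,yaw=None):
    "shift/turn numbers for TCP at p, tool y axis along world angle yaw (deg, mod 180), pointing down"
    s=observe(); R=np.array(s['tool_rot']); q=np.array(s['position'])
    lin=R.T@(np.array(p)-q)
    y0=np.degrees(np.arctan2(R[1,1],R[0,1])); best=y0 if yaw is None else yaw+180*np.round((y0-yaw)/180)
    a=np.radians(best); y=np.array([np.cos(a),np.sin(a),0]); z=np.array([0,0,-1.]); D=np.c_[np.cross(y,z),y,z]
    tw=Rn.from_matrix(R.T@D).as_rotvec()/1.5
    print('t',round(s['t'],2),'at',np.round(q,4),'yaw',round(y0,1),'F',np.round(s['force'],1),'w',round(s['gripper_width'],3),'lin',np.round(lin,4),'tw',np.round(tw,4))
def blob(im,lo,hi,roi=None):
    m=cv2.inRange(cv2.cvtColor(im,cv2.COLOR_BGR2HSV),lo,hi)
    if roi is not None:
        k=np.zeros_like(m); x0,y0,x1,y1=map(int,roi); k[y0:y1,x0:x1]=255; m&=k
    cs=sorted(cv2.findContours(m,cv2.RETR_EXTERNAL,cv2.CHAIN_APPROX_NONE)[0],key=cv2.contourArea)[::-1]
    return m,cs
E
python3 - <<'E'
from h import *
c=calibration('wrist'); s=observe(); R=np.array(s['tool_rot'])
o,d=ray(c,256,192); print(c['vfov'],R.T@(o-s['position']),R.T@d)
go([.478,.316,.25],90)
E
```

```text
61.52231802911956 [ 0.06682862  0.00050336 -0.12286978] [-0.25910653 -0.00847115  0.96587227]
t 1.3 at [0.2328 0.58   0.2503] yaw 68.1 F [-0.2 -0.  -1.1] w 0.997 lin [-3.259e-01 -1.537e-01  3.000e-04] tw [-0.     -0.     -0.2545]
```

Call:
send_rows:
  targets:
    - {"linear":[-0.06,-0.03,0],"twist":[0,0,-0.08],"hand":0}
    - {"linear":[-0.12,-0.055,0],"twist":[0,0,-0.16],"hand":0}
    - {"linear":[-0.18,-0.085,0],"twist":[0,0,-0.25],"hand":0}
    - {"linear":[-0.24,-0.11,0],"twist":[0,0,-0.25],"hand":0}
    - {"linear":[-0.29,-0.14,0],"twist":[0,0,-0.25],"hand":0}

```text
t: 1.92
position: [0.4454, 0.3484, 0.2506]
tool_rot: [[-1.0, 0.007, 0.001], [0.007, 1.0, 0.001], [-0.001, 0.001, -1.0]]
force: [0.5, 0.1, 0.6]
gripper_width: 0.997
gripper_force: 0.0
```

Run:
```python
from h import *
im=read_camera('wrist');c=calibration('wrist')
go([.478,.316,.25],90)
for n in('gauge_handle','stand_mouth'):
    for r in tip_of('wrist',n)[:2]: u,v=np.array(r['position'])*[512,384]; print(n,r['p'],u,v,at(c,u,v,Z[n]))
cv2.imwrite('pics/w1.png',im)
```

```text
t 1.98 at [0.4507 0.3424 0.2505] yaw 89.3 F [ 2.1 -3.7 -0.4] w 1.001 lin [-0.0276 -0.0261  0.0008] tw [-0.0028  0.0036 -0.0079]
gauge_handle 0.65 224.1024 221.91359999999997 [0.48207121 0.31187959 0.11      ]
```

View pics/w1.png

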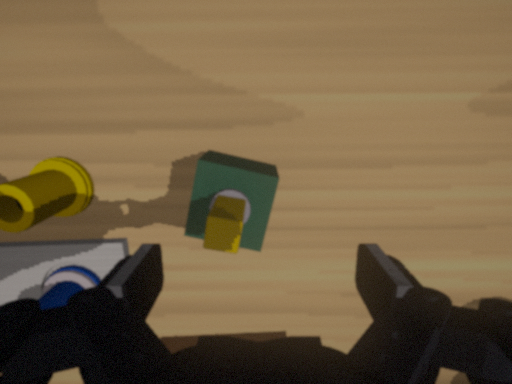

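The wrist view shows the yellow handle's top face at about (222,235), turned slightly, on the green stand. The yellow look-alike at (45,195) is no part of the job.

```bash
cat > g.py <<'E'
from h import *
im=read_camera('wrist');c=calibration('wrist')
R=np.array(observe()['tool_rot'])
u0,v0=proj(c,np.array([.48,.314,.125]))
roi=[max(0,u0-60),max(0,v0-60),u0+60,v0+60]
m,cs=blob(im,(20,80,60),(35,255,255),roi)
k=cs[0].reshape(-1,2); V=cv2.cvtColor(im,cv2.COLOR_BGR2HSV)[...,2]
t,_=cv2.threshold(V[m>0].reshape(-1,1),0,255,cv2.THRESH_OTSU); print('otsu',t,(m>0).sum(),((V>t)&(m>0)).sum())
top=((V>t)&(m>0)).astype(np.uint8)
cc=max(cv2.findContours(top,cv2.RETR_EXTERNAL,cv2.CHAIN_APPROX_NONE)[0],key=cv2.contourArea).reshape(-1,2)
W=np.array([at(c,x,y,.142)[:2] for x,y in cc]); r=cv2.minAreaRect((W*1000).astype(np.float32)); print('top face',r)
Wa=[at(c,x,y,.142)[:2]*1000 for x,y in k]; 
x0,y0,x1,y1=map(int,roi); cv2.imwrite('pics/c%d.png'%(observe()['t']*100),cv2.resize(im[y0:y1,x0:x1],None,fx=5,fy=5))
E
python3 g.py; ls pics; python3 -c "from h import *; go([.48,.314,.25],90)"
```

```text
otsu 123.0 3174 1298
top face ((507.5867004394531, 317.4071350097656), (88.63766479492188, 9.769546508789062), 89.48351287841797)
c212.png
scene.png
top.png
w1.png
t 2.12 at [0.4444 0.3487 0.2503] yaw 89.4 F [ 0.1 -0.  -0.2] w 1.003 lin [-0.036  -0.0344  0.0003] tw [ 0.0003 -0.0003 -0.0067]
```

```bash
sed -i 's/(20,80,60),(35/(20,215,50),(35/' g.py; python3 g.py
python3 - <<'E'
import cv2,numpy as np
im=cv2.imread('pics/w1.png');h=cv2.cvtColor(im,cv2.COLOR_BGR2HSV)
for x,y in[(222,235),(230,210),(150,130),(250,180),(232,193)]:print(h[y,x])
E
```

```text
otsu 120.0 909 90
top face ((481.4932556152344, 331.01629638671875), (6.067818641662598, 15.13083553314209), 65.20516204833984)
[ 24 252 100]
[ 23 203  88]
[ 17 107 148]
[64 70 76]
[167  15 123]
```

View pics/c212.png

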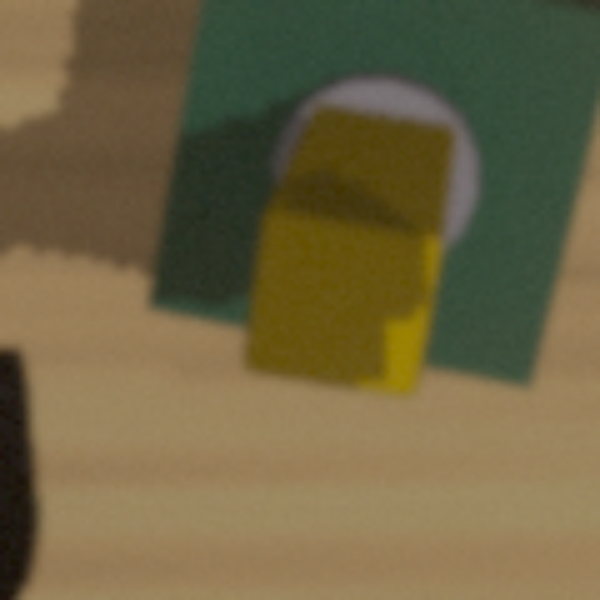

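The crop shows the shaded top face of the handle, with corners at crop pixels (265,210), (440,236), (415,394) and (245,370).

Run:
```python
from h import *
c=calibration('wrist')
u0,v0=proj(c,np.array([.48,.314,.125]));o=np.array([int(u0-60),int(v0-60)])
q=(np.array([(265,210),(440,236),(415,394),(245,370)])-2)/5+o
W=np.array([at(c,x,y,.142)[:2] for x,y in q]);print(W,W.mean(0))
e=np.roll(W,-1,0)-W;print(np.hypot(*e.T),np.degrees(np.arctan2(e[:,1],e[:,0])))
im=read_camera('wrist')
m,cs=blob(im,(45,60,20),(85,255,255))
p=cs[0].reshape(-1,2)
print('stand hull rect',cv2.minAreaRect(cs[0]))
go([W[:,0].mean(),W[:,1].mean(),.25],90)
```

```text
[[0.45774572 0.31134772]
 [0.46210604 0.33778052]
 [0.48833928 0.33334517]
 [0.48407764 0.30695157]] [0.47306717 0.32235625]
[0.02679002 0.02660555 0.02673544 0.02669636] [ 80.6329239   -9.59645174 -99.17211128 170.52180405]
stand hull rect ((229.1044464111328, 206.23362731933594), (81.01488494873047, 77.92931365966797), 11.94417667388916)
t 2.23 at [0.4429 0.3503 0.2503] yaw 89.6 F [-0.5  0.1  0.2] w 0.998 lin [-0.0304 -0.0278  0.0002] tw [ 0.0002 -0.0005 -0.0041]
```

```bash
python3 -c "
from h import *
go([.474,.321,.20],80.5)"
```

```text
t 2.23 at [0.4429 0.3503 0.2503] yaw 89.6 F [-0.5  0.1  0.2] w 0.998 lin [-0.0313 -0.0291  0.0502] tw [ 0.0002 -0.0005  0.1064]
```

Call:
send_rows:
  targets:
    - {"linear":[-0.031,-0.029,0.02],"twist":[0,0,0.05],"hand":0}
    - {"linear":[-0.031,-0.029,0.05],"twist":[0,0,0.106],"hand":0}
    - {"linear":[-0.031,-0.029,0.05],"twist":[0,0,0.106],"hand":0}
    - {"linear":[-0.031,-0.029,0.05],"twist":[0,0,0.106],"hand":0}
    - {"linear":[-0.031,-0.029,0.05],"twist":[0,0,0.106],"hand":0}

```text
t: 2.85
position: [0.4746, 0.3216, 0.2016]
tool_rot: [[-0.987, 0.163, 0.002], [0.163, 0.987, 0.001], [-0.002, 0.001, -1.0]]
force: [0.2, -0.4, 0.6]
gripper_width: 1.002
gripper_force: 0.0
```

Run:
```python
from h import *
im=read_camera('wrist');c=calibration('wrist')
for r in tip_of('wrist','gauge_handle')[:2]: u,v=np.array(r['position'])*[512,384]; print(r['p'],u,v,at(c,u,v,.11))
go([.474,.321,.115],80.5)
cv2.imwrite('pics/w2.png',im)
```

```text
0.63 253.184 204.9024 [0.47433798 0.31817131 0.11      ]
0.47 35.2768 323.4816 [0.54179715 0.1355953  0.11      ]
t 2.95 at [0.4746 0.3212 0.2014] yaw 80.6 F [-0.7  0.3  1.2] w 1.002 lin [ 0.0007 -0.0004  0.0864] tw [0.0008 0.0012 0.0009]
```

View pics/w2.png

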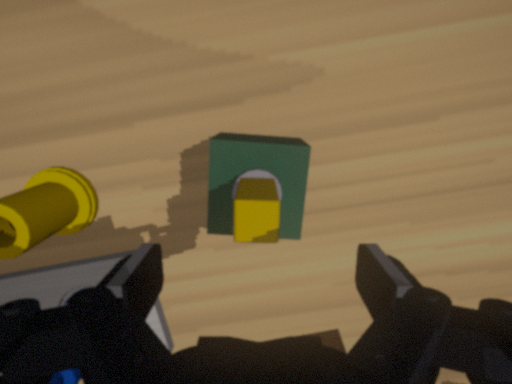

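The handle's top face (233–280, 201–243) now lies square and centred between the fingers. I'll go down and grip.

Run:
```python
from h import *
c=calibration('wrist');s=observe();R=np.array(s['tool_rot'])
for u,v in((256.5,222),(233.5,201),(279.5,243)):
  p=at(c,u,v,.142);print(p,R.T@(p-s['position']))
```

```text
[0.47539351 0.32030226 0.142     ] [-0.00079324 -0.00083513  0.05943244]
[0.46020357 0.30908812 0.142     ] [ 0.01235635 -0.01438422  0.05939314]
[0.49115738 0.33194011 0.142     ] [-0.01443967  0.0132259   0.05947323]
```

Call:
send_rows:
  targets:
    - {"linear":[0,0,0.03],"twist":[0,0,0],"hand":0}
    - {"linear":[0,0,0.06],"twist":[0,0,0],"hand":0}
    - {"linear":[0,0,0.086],"twist":[0,0,0],"hand":0}
    - {"linear":[0,0,0.086],"twist":[0,0,0],"hand":0.3}
    - {"linear":[0,0,0.086],"twist":[0,0,0],"hand":1}
  grip_force: 60

```text
t: 3.58
position: [0.4752, 0.3209, 0.1154]
tool_rot: [[-0.986, 0.165, 0.002], [0.165, 0.986, 0.001], [-0.002, 0.001, -1.0]]
force: [0.4, 0.6, 0.0]
gripper_width: 0.601
gripper_force: 0.0
```

Call:
send_rows:
  targets:
    - {"linear":[0,0,0],"twist":[0,0,0],"hand":1}
    - {"linear":[0,0,0],"twist":[0,0,0],"hand":1}
    - {"linear":[0,0,0],"twist":[0,0,0],"hand":1}
    - {"linear":[0,0,0],"twist":[0,0,0],"hand":1}
    - {"linear":[0,0,0],"twist":[0,0,0],"hand":1}

```text
t: 4.2
position: [0.4753, 0.3208, 0.1158]
tool_rot: [[-0.986, 0.165, 0.002], [0.165, 0.986, 0.001], [-0.002, 0.001, -1.0]]
force: [0.1, -0.5, 5.9]
gripper_width: 0.323
gripper_force: 59.3
```

Call:
send_rows:
  targets:
    - {"linear":[0,0,-0.06],"twist":[0,0,0],"hand":1}
    - {"linear":[0,0,-0.12],"twist":[0,0,0],"hand":1}
    - {"linear":[-0.02,-0.05,-0.16],"twist":[0,0,-0.05],"hand":1}
    - {"linear":[-0.05,-0.1,-0.18],"twist":[0,0,-0.08],"hand":1}
    - {"linear":[-0.075,-0.15,-0.2],"twist":[0,0,-0.11],"hand":1}

```text
t: 4.82
position: [0.5235, 0.1592, 0.315]
tool_rot: [[-1.0, -0.002, 0.0], [-0.002, 1.0, 0.0], [-0.0, 0.0, -1.0]]
force: [0.6, -1.4, -1.8]
gripper_width: 0.32
gripper_force: 61.1
```

Call:
send_rows:
  targets:
    - {"linear":[-0.025,-0.05,0],"twist":[0,0,0],"hand":1}
    - {"linear":[-0.035,-0.1,0],"twist":[0,0,0],"hand":1}
    - {"linear":[-0.04,-0.12,0],"twist":[0,0,0],"hand":1}
    - {"linear":[-0.04,-0.12,0],"twist":[0,0,0],"hand":1}
    - {"linear":[-0.04,-0.12,0],"twist":[0,0,0],"hand":1}

```text
t: 5.45
position: [0.5627, 0.0418, 0.3138]
tool_rot: [[-1.0, -0.0, -0.001], [-0.0, 1.0, 0.001], [0.001, 0.001, -1.0]]
force: [-0.1, 0.3, -2.7]
gripper_width: 0.321
gripper_force: 61.2
```

```bash
cat > v.py <<'E'
from h import *
im=read_camera('wrist');c=calibration('wrist');s=observe()
print(s['t'],s['position'],s['force'],s['gripper_width'])
for n,z in(('valve_a_rim',.1),('valve_a_mid',.055),('gauge_tip',s['position'][2]-.1055),('nest_left',.01)):
    for r in tip_of('wrist',n)[:4]: u,v=np.array(r['position'])*[512,384]; print(n,round(r['p'],2),round(u),round(v),np.round(at(c,u,v,z),4))
cv2.imwrite('pics/w%d.png'%(s['t']*100),im); print('w%d'%(s['t']*100))
E
python3 v.py
```

```text
5.5 [0.56275233 0.042026   0.31396745] [-0.27203555  0.26104852 -1.7634146 ] 0.3216943278058071
valve_a_rim 0.92 113 316 [ 0.7417 -0.133   0.1   ]
valve_a_rim 0.7 179 216 [ 0.6144 -0.0457  0.1   ]
valve_a_mid 0.84 185 203 [ 0.6129 -0.048   0.055 ]
valve_a_mid 0.74 25 286 [ 0.7288 -0.2674  0.055 ]
valve_a_mid 0.62 87 229 [ 0.6477 -0.1748  0.055 ]
gauge_tip 0.58 259 202 [0.5647 0.0425 0.2085]
w550
```

View pics/w550.png

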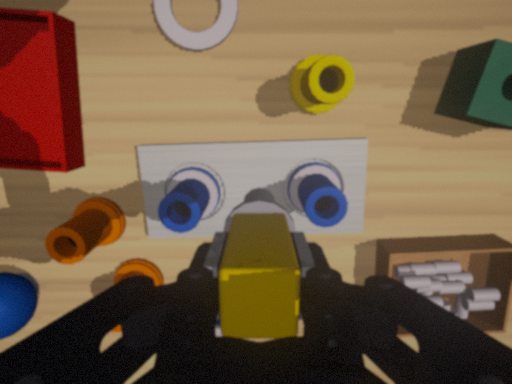

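The wrist view shows both blue rims clear: left about (326,204), right about (182,210). The gauge hangs straight, with its nose at about (262,195). The crate corner is at (80,165).

```bash
cat > rim.py <<'E'
from h import *
import sys
def rims(cam,c,im,guess,z=.1,rad=.0135):
    h=cv2.cvtColor(im,cv2.COLOR_BGR2HSV)
    for g in guess:
        blue=cv2.inRange(h,(105,110,50),(125,255,255))
        x,y=map(int,g); x0,y0=x-26,y-26
        out=[]
        gr=im[y0:y0+52,x0:x0+52].max(2)
        t,_=cv2.threshold(gr,0,255,cv2.THRESH_OTSU)
        for th in(40,50,60):
            n,l,st,ce=cv2.connectedComponentsWithStats((gr<th).astype(np.uint8))
            i=l[26,26]
            if i: out.append((th,st[i][4],np.round(ce[i]+[x0,y0],1),np.round(at(c,*(ce[i]+[x0,y0]),z)[:2],4)))
        print(cam,g,t,*out)
if __name__=='__main__':
    c=calibration('wrist'); rims('wrist',c,cv2.imread('pics/'+sys.argv[1]),[(326,203),(182,211)])
    im=read_camera('top');c=calibration('top')
    rims('top',c,im,[proj(c,np.array([.612,.12,.1])),proj(c,np.array([.615,-.046,.1]))])
    im=read_camera('scene');c=calibration('scene')
    rims('scene',c,im,[proj(c,np.array([.612,.117,.1])),proj(c,np.array([.615,-.046,.1]))])
E
python3 rim.py w550.png
```

```text
wrist (326, 203) 114.0 (60, np.int32(167), array([323.8, 203.6]), array([0.5999, 0.1133]))
wrist (182, 211) 118.0 (50, np.int32(137), array([181.8, 208.8]), array([ 0.6062, -0.0423])) (60, np.int32(180), array([181.5, 208.7]), array([ 0.6061, -0.0426]))
top (np.float64(219.1934147067335), np.float64(189.29764710787617)) 107.0 (40, np.int32(615), array([217.5, 190.7]), array([0.6081, 0.1249])) (50, np.int32(782), array([219. , 189.6]), array([0.6111, 0.1207])) (60, np.int32(906), array([220. , 189.3]), array([0.612 , 0.1176]))
top (np.float64(276.5280087090539), np.float64(187.01320507531676)) 116.0 (40, np.int32(51), array([277.1, 188.7]), array([ 0.6099, -0.0475])) (50, np.int32(56), array([277.3, 188.6]), array([ 0.6102, -0.048 ])) (60, np.int32(62), array([277.4, 188.5]), array([ 0.6105, -0.0485]))
scene (np.float64(299.5295864212942), np.float64(208.58107413738907)) 143.0
scene (np.float64(243.76062384724278), np.float64(176.70204849644767)) 144.0
```

```bash
cat > fit.py <<'E'
from h import *
import sys
def fit(c,im,g,z=.1):
    g=np.array(g,float); a=np.linspace(0,2*np.pi,48,endpoint=False)
    V=cv2.GaussianBlur(im,(0,0),.7)[...,0].astype(np.float32)
    def ring(p,r):
        uv=np.array([proj(c,np.array([p[0]+r*np.cos(t),p[1]+r*np.sin(t),z])) for t in a],np.float32)
        return cv2.remap(V,uv[:,:1],uv[:,1:],cv2.INTER_LINEAR).ravel()
    def score(p): return sum(ring(p,r).mean() for r in(.016,.019,.022))/3-sum(ring(p,r).mean() for r in(.006,.009,.012))/3
    for st in(.004,.002,.001,.0005):
        S={(i,j):score(g+[i*st,j*st]) for i in range(-3,4) for j in range(-3,4)}
        k=max(S,key=S.get); g=g+np.array(k)*st
    return g,S[k]
def draw(c,im,g,z=.1,k=6):
    u,v=proj(c,np.array([*g,z])); x0,y0=int(u)-28,int(v)-28
    o=cv2.resize(im[y0:y0+56,x0:x0+56],None,fx=k,fy=k,interpolation=cv2.INTER_CUBIC)
    for r in(.0135,.024):
        q=np.array([proj(c,np.array([g[0]+r*np.cos(t),g[1]+r*np.sin(t),z])) for t in np.linspace(0,6.28,60)])
        cv2.polylines(o,[np.int32((q-[x0,y0]+.5)*k)],True,(0,255,255),1)
    return o
E
python3 - <<'E'
from fit import *
c=calibration('wrist');im=cv2.imread('pics/w550.png');o=[]
for g in((.603,.114),(.609,-.045)):
    p,s=fit(c,im,g);print(p,s);o.append(draw(c,im,p))
cv2.imwrite('pics/rims.png',np.hstack(o))
c=calibration('scene');im=read_camera('scene')
for g in((.603,.114),(.609,-.045)):print('scene',fit(c,im,g))
c=calibration('top');im=read_camera('top')
print('top',fit(c,im,(.609,-.045)))
E
```

```text
[0.604 0.116] 75.913155
[ 0.6105 -0.047 ] 55.48809
scene (array([0.6025, 0.116 ]), np.float32(51.059708))
scene (array([ 0.6075, -0.048 ]), np.float32(40.94597))
top (array([ 0.611, -0.049]), np.float32(65.38488))
```

View pics/rims.png

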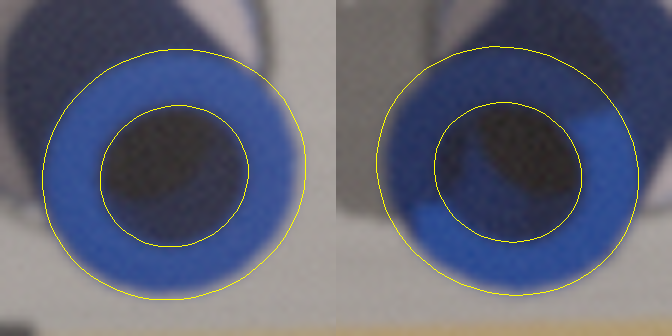

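The fitted bore and rim circles match both rims: left (0.604, 0.116), right (0.610, -0.047).

Call:
send_rows:
  targets:
    - {"linear":[-0.02,0.04,0.02],"twist":[0,0,0],"hand":1}
    - {"linear":[-0.04,0.074,0.05],"twist":[0,0,0],"hand":1}
    - {"linear":[-0.04,0.074,0.084],"twist":[0,0,0],"hand":1}
    - {"linear":[-0.04,0.074,0.084],"twist":[0,0,0],"hand":1}
    - {"linear":[-0.04,0.074,0.084],"twist":[0,0,0],"hand":1}

```text
t: 6.52
position: [0.6042, 0.1141, 0.2313]
tool_rot: [[-1.0, 0.001, 0.002], [0.001, 1.0, -0.0], [-0.002, -0.0, -1.0]]
force: [1.4, 0.3, -2.3]
gripper_width: 0.322
gripper_force: 61.0
```

Run:
```python
from fit import *
go([.603,.116,.21],90)
c=calibration('scene');im=read_camera('scene')
u,v=proj(c,np.array([.604,.116,.13]));x,y=int(u),int(v)
cr=cv2.resize(im[y-50:y+50,x-50:x+50],None,fx=4,fy=4,interpolation=cv2.INTER_CUBIC)
c=calibration('wrist');im=read_camera('wrist')
u,v=proj(c,np.array([.604,.116,.13]));x,y=int(u),int(v)
y=min(y,333);cr2=cv2.resize(im[y-50:y+50,x-50:x+50],None,fx=4,fy=4,interpolation=cv2.INTER_CUBIC)
cv2.imwrite('pics/ins1.png',np.hstack([cr,cr2]))
```

```text
t 6.53 at [0.6042 0.1141 0.2313] yaw 89.9 F [ 1.4  0.3 -2.3] w 0.322 lin [0.0013 0.0019 0.0213] tw [-0.      0.0011 -0.0008]
```

View pics/ins1.png

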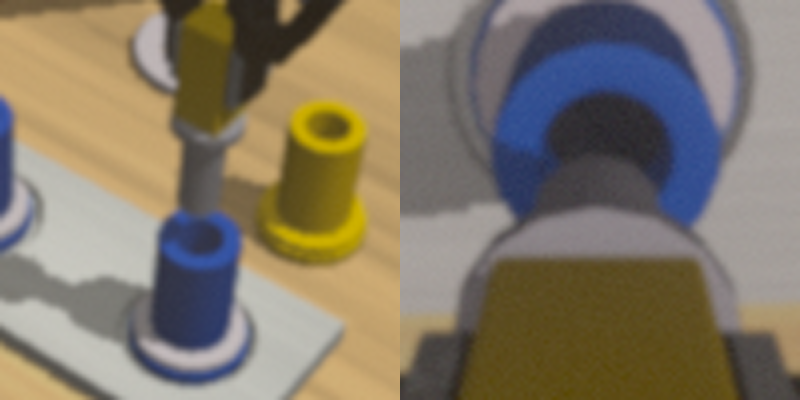

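The scene crop shows the nose just above the left bore. The wrist crop shows the plug about 2 mm off in y (plug at 600, bore at 610), which agrees with the computed correction.

Call:
send_rows:
  targets:
    - {"linear":[0.001,0.002,0],"twist":[0,0,0],"hand":1}
    - {"linear":[0.001,0.002,0.015],"twist":[0,0,0],"hand":1}
    - {"linear":[0.001,0.002,0.025],"twist":[0,0,0],"hand":1}
    - {"linear":[0.001,0.002,0.035],"twist":[0,0,0],"hand":1}
    - {"linear":[0.001,0.002,0.035],"twist":[0,0,0],"hand":1}

```text
t: 7.25
position: [0.6017, 0.1164, 0.1936]
tool_rot: [[-1.0, 0.001, -0.003], [0.001, 1.0, -0.0], [0.003, -0.0, -1.0]]
force: [0.7, 0.3, -2.1]
gripper_width: 0.321
gripper_force: 61.2
```

Call:
send_rows:
  targets:
    - {"linear":[0,0,0.006],"twist":[0,0,0],"hand":1}
    - {"linear":[0,0,0.012],"twist":[0,0,0],"hand":1}
    - {"linear":[0,0,0.016],"twist":[0,0,0],"hand":1}
    - {"linear":[0,0,0.019],"twist":[0,0,0],"hand":1}
    - {"linear":[0,0,0.021],"twist":[0,0,0],"hand":1}

```text
t: 7.88
position: [0.6026, 0.1164, 0.1741]
tool_rot: [[-1.0, 0.001, 0.0], [0.001, 1.0, -0.0], [-0.0, -0.0, -1.0]]
force: [-0.2, -0.6, -1.5]
gripper_width: 0.32
gripper_force: 61.2
```

Call:
send_rows:
  targets:
    - {"linear":[0,0,0.001],"twist":[0,0,0],"hand":1}
    - {"linear":[0,0,0.002],"twist":[0,0,0],"hand":1}
    - {"linear":[0,0,0.004],"twist":[0,0,0],"hand":1}
    - {"linear":[0,0,0.005],"twist":[0,0,0],"hand":1}
    - {"linear":[0,0,0.005],"twist":[0,0,0],"hand":1}

```text
t: 8.5
position: [0.6024, 0.1164, 0.1691]
tool_rot: [[-1.0, 0.001, -0.0], [0.001, 1.0, -0.0], [0.0, -0.0, -1.0]]
force: [0.3, 0.1, -3.0]
gripper_width: 0.318
gripper_force: 61.2
```

No force 36 mm down, so it is past the ledge depth and the left body looks good. I'll continue.

Call:
send_rows:
  targets:
    - {"linear":[0,0,0.008],"twist":[0,0,0],"hand":1}
    - {"linear":[0,0,0.015],"twist":[0,0,0],"hand":1}
    - {"linear":[0,0,0.02],"twist":[0,0,0],"hand":1}
    - {"linear":[0,0,0.022],"twist":[0,0,0],"hand":1}
    - {"linear":[0,0,0.023],"twist":[0,0,0],"hand":1}

```text
t: 9.12
position: [0.6026, 0.1164, 0.146]
tool_rot: [[-1.0, 0.001, -0.0], [0.001, 1.0, -0.0], [0.0, -0.0, -1.0]]
force: [-0.5, -0.1, 0.2]
gripper_width: 0.319
gripper_force: 61.2
```

Call:
send_rows:
  targets:
    - {"linear":[0,0,0.0005],"twist":[0,0,0],"hand":1}
    - {"linear":[0,0,0.001],"twist":[0,0,0],"hand":1}
    - {"linear":[0,0,0.0015],"twist":[0,0,0],"hand":1}
    - {"linear":[0,0,0.002],"twist":[0,0,0],"hand":1}
    - {"linear":[0,0,0.002],"twist":[0,0,0],"hand":1}

```text
t: 9.75
position: [0.6027, 0.1164, 0.1459]
tool_rot: [[-1.0, 0.001, 0.001], [0.001, 1.0, -0.0], [-0.001, -0.0, -1.0]]
force: [-2.2, -0.4, 8.6]
gripper_width: 0.326
gripper_force: 62.5
```

The flange rests at TCP z 0.146 with 8.6 N, so the left body passes. Next I lift and try the right one.

Call:
send_rows:
  targets:
    - {"linear":[0,0,-0.01],"twist":[0,0,0],"hand":1}
    - {"linear":[0,0,-0.03],"twist":[0,0,0],"hand":1}
    - {"linear":[0,0,-0.06],"twist":[0,0,0],"hand":1}
    - {"linear":[0,0,-0.09],"twist":[0,0,0],"hand":1}
    - {"linear":[0,0,-0.097],"twist":[0,0,0],"hand":1}

```text
t: 10.38
position: [0.604, 0.1165, 0.2434]
tool_rot: [[-1.0, 0.001, 0.005], [0.001, 1.0, 0.0], [-0.005, 0.0, -1.0]]
force: [0.6, 0.4, -2.7]
gripper_width: 0.321
gripper_force: 61.3
```

Call:
send_rows:
  targets:
    - {"linear":[0,-0.05,0],"twist":[0,0,0],"hand":1}
    - {"linear":[-0.003,-0.1,0],"twist":[0,0,0],"hand":1}
    - {"linear":[-0.006,-0.15,0],"twist":[0,0,0],"hand":1}
    - {"linear":[-0.006,-0.163,0],"twist":[0,0,0],"hand":1}
    - {"linear":[-0.006,-0.163,0.01],"twist":[0,0,0],"hand":1}

```text
t: 11.0
position: [0.6086, -0.0473, 0.2307]
tool_rot: [[-1.0, 0.003, 0.001], [0.003, 1.0, 0.0], [-0.001, 0.0, -1.0]]
force: [0.4, 0.1, -2.1]
gripper_width: 0.318
gripper_force: 61.3
```

Run:
```python
from fit import *
go([.609,-.047,.194],90)
c=calibration('scene');im=read_camera('scene')
print('left now',fit(c,im,(.604,.116)))
```

```text
t 11.0 at [ 0.6086 -0.0473  0.2307] yaw 89.8 F [ 0.4  0.1 -2.1] w 0.318 lin [-0.0004  0.0003  0.0367] tw [ 0.0003  0.0004 -0.0019]
left now (array([0.6025, 0.116 ]), np.float32(51.640778))
```

Call:
send_rows:
  targets:
    - {"linear":[0,0,0.01],"twist":[0,0,0],"hand":1}
    - {"linear":[0,0,0.02],"twist":[0,0,0],"hand":1}
    - {"linear":[0,0,0.03],"twist":[0,0,0],"hand":1}
    - {"linear":[0,0,0.037],"twist":[0,0,0],"hand":1}
    - {"linear":[0,0,0.037],"twist":[0,0,0],"hand":1}

```text
t: 11.68
position: [0.608, -0.0464, 0.1934]
tool_rot: [[-1.0, 0.001, -0.001], [0.001, 1.0, 0.0], [0.001, 0.0, -1.0]]
force: [0.0, 0.2, -2.2]
gripper_width: 0.323
gripper_force: 61.2
```

Call:
send_rows:
  targets:
    - {"linear":[0,0,0.005],"twist":[0,0,0],"hand":1}
    - {"linear":[0,0,0.01],"twist":[0,0,0],"hand":1}
    - {"linear":[0,0,0.014],"twist":[0,0,0],"hand":1}
    - {"linear":[0,0,0.017],"twist":[0,0,0],"hand":1}
    - {"linear":[0,0,0.018],"twist":[0,0,0],"hand":1}

```text
t: 12.3
position: [0.6083, -0.0466, 0.1759]
tool_rot: [[-1.0, 0.001, -0.0], [0.001, 1.0, 0.0], [0.0, 0.0, -1.0]]
force: [-0.3, -0.6, -3.3]
gripper_width: 0.318
gripper_force: 61.2
```

Call:
send_rows:
  targets:
    - {"linear":[0,0,0.0005],"twist":[0,0,0],"hand":1}
    - {"linear":[0,0,0.001],"twist":[0,0,0],"hand":1}
    - {"linear":[0,0,0.0015],"twist":[0,0,0],"hand":1}
    - {"linear":[0,0,0.002],"twist":[0,0,0],"hand":1}
    - {"linear":[0,0,0.002],"twist":[0,0,0],"hand":1}

```text
t: 12.92
position: [0.6085, -0.0466, 0.1758]
tool_rot: [[-1.0, 0.001, 0.001], [0.001, 1.0, -0.0], [-0.001, -0.0, -1.0]]
force: [-2.5, 1.0, 7.8]
gripper_width: 0.316
gripper_force: 62.6
```

The right body stops the gauge at the ledge (TCP z 0.176, about 10 N). The gauge goes back to the left body.

Call:
send_rows:
  targets:
    - {"linear":[0,0,-0.005],"twist":[0,0,0],"hand":1}
    - {"linear":[0,0,-0.02],"twist":[0,0,0],"hand":1}
    - {"linear":[0,0,-0.04],"twist":[0,0,0],"hand":1}
    - {"linear":[0,0,-0.065],"twist":[0,0,0],"hand":1}
    - {"linear":[0,0,-0.067],"twist":[0,0,0],"hand":1}

```text
t: 13.55
position: [0.61, -0.047, 0.2437]
tool_rot: [[-1.0, 0.001, 0.006], [0.001, 1.0, -0.001], [-0.006, -0.001, -1.0]]
force: [-0.4, -0.6, -3.1]
gripper_width: 0.319
gripper_force: 61.3
```

Call:
send_rows:
  targets:
    - {"linear":[0,0.05,0],"twist":[0,0,0],"hand":1}
    - {"linear":[0.003,0.1,0],"twist":[0,0,0],"hand":1}
    - {"linear":[0.006,0.15,0],"twist":[0,0,0],"hand":1}
    - {"linear":[0.006,0.163,0],"twist":[0,0,0],"hand":1}
    - {"linear":[0.006,0.163,0],"twist":[0,0,0],"hand":1}

```text
t: 14.18
position: [0.6022, 0.117, 0.2405]
tool_rot: [[-1.0, -0.001, -0.001], [-0.001, 1.0, -0.001], [0.001, -0.001, -1.0]]
force: [0.1, -0.1, -1.7]
gripper_width: 0.321
gripper_force: 61.2
```

Run:
```python
from fit import *
c=calibration('scene');im=read_camera('scene')
go([.6026,.1164,.194],90)
print('right now',fit(c,im,(.608,-.048)))
```

```text
t 14.22 at [0.6025 0.1159 0.2407] yaw 90.0 F [-0.6 -0.6 -2.1] w 0.319 lin [-0.0002  0.0005  0.0467] tw [-0.0006 -0.0004 -0.0002]
right now (array([ 0.609, -0.046]), np.float32(30.779724))
```

Call:
send_rows:
  targets:
    - {"linear":[0,0,0.015],"twist":[0,0,0],"hand":1}
    - {"linear":[0,0,0.03],"twist":[0,0,0],"hand":1}
    - {"linear":[0,0,0.04],"twist":[0,0,0],"hand":1}
    - {"linear":[0,0,0.047],"twist":[0,0,0],"hand":1}
    - {"linear":[0,0,0.047],"twist":[0,0,0],"hand":1}

```text
t: 14.85
position: [0.6022, 0.1163, 0.1934]
tool_rot: [[-1.0, 0.001, -0.001], [0.001, 1.0, -0.0], [0.001, -0.0, -1.0]]
force: [0.4, -0.3, -1.8]
gripper_width: 0.32
gripper_force: 61.3
```

Call:
send_rows:
  targets:
    - {"linear":[0,0,0.012],"twist":[0,0,0],"hand":1}
    - {"linear":[0,0,0.024],"twist":[0,0,0],"hand":1}
    - {"linear":[0,0,0.036],"twist":[0,0,0],"hand":1}
    - {"linear":[0,0,0.045],"twist":[0,0,0],"hand":1}
    - {"linear":[0,0,0.047],"twist":[0,0,0],"hand":1}

```text
t: 15.48
position: [0.6021, 0.1164, 0.1461]
tool_rot: [[-1.0, 0.001, -0.002], [0.001, 1.0, 0.0], [0.002, 0.0, -1.0]]
force: [0.2, -1.0, -3.0]
gripper_width: 0.319
gripper_force: 61.3
```

Call:
send_rows:
  targets:
    - {"linear":[0,0,0.0005],"twist":[0,0,0],"hand":0.4}
    - {"linear":[0,0,0.0005],"twist":[0,0,0],"hand":0}
    - {"linear":[0,0,0.0005],"twist":[0,0,0],"hand":0}
    - {"linear":[0,0,0.0005],"twist":[0,0,0],"hand":0}
    - {"linear":[0,0,0],"twist":[0,0,0],"hand":0}

```text
t: 16.1
position: [0.6026, 0.1164, 0.1474]
tool_rot: [[-1.0, 0.001, 0.0], [0.001, 1.0, -0.0], [-0.0, -0.0, -1.0]]
force: [-0.3, 0.0, 0.1]
gripper_width: 0.998
gripper_force: 0.0
```

Call:
send_rows:
  targets:
    - {"linear":[0,0,-0.02],"twist":[0,0,0],"hand":0}
    - {"linear":[0,0,-0.06],"twist":[0,0,0],"hand":0}
    - {"linear":[0,0,-0.11],"twist":[0,0,0],"hand":0}
    - {"linear":[0,0,-0.12],"twist":[0,0,0],"hand":0}
    - {"linear":[0,0,-0.12],"twist":[0,0,0],"hand":0}

```text
t: 16.73
position: [0.6025, 0.1164, 0.2677]
tool_rot: [[-1.0, 0.001, 0.001], [0.001, 1.0, -0.0], [-0.001, -0.0, -1.0]]
force: [0.7, -0.3, -0.6]
gripper_width: 1.001
gripper_force: 0.0
```

Run:
```python
from fit import *
c=calibration('wrist');im=read_camera('wrist')
go([.61,-.045,.26],90)
c2=calibration('top')
im2=read_camera('top');
c3=calibration('scene');im3=read_camera('scene')
for cam,cc in(('top',c2),('scene',c3)):
  for n,z in(('gauge_handle',.14),('crate',0)):
    for r in tip_of(cam,n)[:2]: u,v=np.array(r['position'])*[512,384]; print(cam,n,round(r['p'],2),round(u),round(v),np.round(at(cc,u,v,z),4))
# crate: red mask, inner floor/rim corners
for cam,I,cc in(('top',im2,c2),('scene',im3,c3)):
  m1,cs=blob(I,(0,170,40),(8,255,255)); m2,_=blob(I,(172,170,40),(180,255,255)); m=cv2.morphologyEx(m1|m2,cv2.MORPH_CLOSE,np.ones((5,5),np.uint8))
  k=max(cv2.findContours(m,0,2)[0],key=cv2.contourArea); h=cv2.approxPolyDP(cv2.convexHull(k),5,True).reshape(-1,2)
  print(cam,cv2.contourArea(k),[(tuple(map(int,p)),np.round(at(cc,*p,.045)[:2],3).tolist()) for p in h])
x,y=map(int,proj(c3,np.array([.604,.08,.1])))
cv2.imwrite('pics/chk.png',np.hstack([cv2.resize(im3[y-60:y+60,x-80:x+60],(420,360)),cv2.resize(im[:,:],(380,285)).__class__ and cv2.copyMakeBorder(cv2.resize(im,(380,285)),0,75,0,0,0)]))
```

```text
t 16.77 at [0.6018 0.1164 0.2664] yaw 90.0 F [-1.5  0.9 -0.3] w 0.998 lin [-0.0083 -0.1614  0.0064] tw [-0.     -0.0011 -0.0005]
top crate 0.75 224 196 [0.6073 0.1156 0.    ]
top crate 0.66 351 233 [ 0.4862 -0.2717  0.    ]
scene gauge_handle 0.72 300 191 [0.6016 0.1062 0.14  ]
scene crate 0.95 216 141 [ 0.4735 -0.2846  0.    ]
top 3724.0 [((328, 202), [0.576, -0.2]), ((388, 205), [0.563, -0.377]), ((388, 265), [0.388, -0.365]), ((326, 262), [0.399, -0.186])]
scene 2860.0 [((257, 131), [0.401, -0.186]), ((251, 145), [0.461, -0.157]), ((213, 169), [0.602, -0.167]), ((176, 142), [0.589, -0.327]), ((173, 132), [0.563, -0.369]), ((217, 108), [0.391, -0.358])]
```

View pics/chk.png

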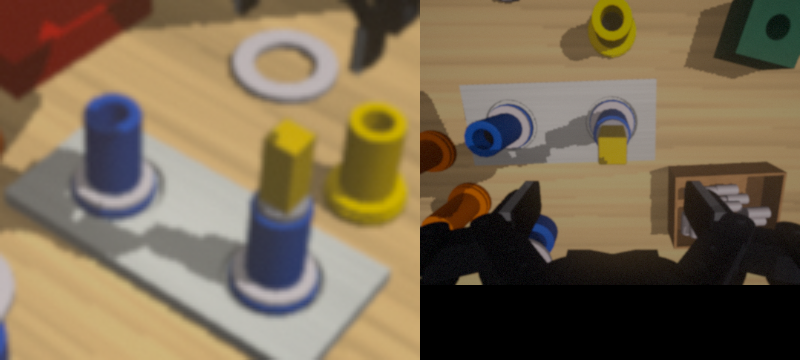

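The gauge stands fully down and upright in the left body, and the right body is free. The crate centre is about (0.480, -0.281). I'll take the right body by its tube.

Call:
send_rows:
  targets:
    - {"linear":[-0.002,-0.05,0],"twist":[0,0,0],"hand":0}
    - {"linear":[-0.005,-0.1,0],"twist":[0,0,0],"hand":0}
    - {"linear":[-0.008,-0.15,0.02],"twist":[0,0,0],"hand":0}
    - {"linear":[-0.008,-0.163,0.06],"twist":[0,0,0],"hand":0}
    - {"linear":[-0.008,-0.163,0.09],"twist":[0,0,0],"hand":0}

```text
t: 17.7
position: [0.6099, -0.0484, 0.1753]
tool_rot: [[-1.0, 0.004, -0.002], [0.004, 1.0, 0.0], [0.002, 0.0, -1.0]]
force: [0.2, -0.1, -0.3]
gripper_width: 1.0
gripper_force: 0.0
```

Run:
```python
from fit import *
go([.61,-.046,.068],90)
c=calibration('wrist');im=read_camera('wrist')
print(fit(c,im,(.61,-.046)))
```

```text
t 17.7 at [ 0.6099 -0.0484  0.1753] yaw 89.8 F [ 0.2 -0.1 -0.3] w 1.0 lin [-0.0003  0.0023  0.1073] tw [ 0.0002 -0.001  -0.0024]
(array([ 0.6095, -0.0455]), np.float32(67.33522))
```

Call:
send_rows:
  targets:
    - {"linear":[0,0.002,0.03],"twist":[0,0,0],"hand":0}
    - {"linear":[0,0.002,0.06],"twist":[0,0,0],"hand":0}
    - {"linear":[0,0.002,0.09],"twist":[0,0,0],"hand":0}
    - {"linear":[0,0.002,0.107],"twist":[0,0,0],"hand":0}
    - {"linear":[0,0.002,0.107],"twist":[0,0,0],"hand":0.3}

```text
t: 18.38
position: [0.6098, -0.0443, 0.0692]
tool_rot: [[-1.0, 0.001, -0.002], [0.001, 1.0, 0.001], [0.002, 0.001, -1.0]]
force: [-0.4, -0.3, -0.3]
gripper_width: 0.819
gripper_force: 0.0
```

Call:
send_rows:
  targets:
    - {"linear":[0,0,0],"twist":[0,0,0],"hand":1}
    - {"linear":[0,0,0],"twist":[0,0,0],"hand":1}
    - {"linear":[0,0,0],"twist":[0,0,0],"hand":1}
    - {"linear":[0,0,0],"twist":[0,0,0],"hand":1}
    - {"linear":[0,0,0],"twist":[0,0,0],"hand":1}

```text
t: 19.0
position: [0.6117, -0.0449, 0.0718]
tool_rot: [[-1.0, 0.001, 0.003], [0.001, 1.0, -0.001], [-0.003, -0.001, -1.0]]
force: [0.3, -0.2, 5.0]
gripper_width: 0.557
gripper_force: 62.2
```

Call:
send_rows:
  targets:
    - {"linear":[0,0,-0.02],"twist":[0,0,0],"hand":1}
    - {"linear":[0,0,-0.05],"twist":[0,0,0],"hand":1}
    - {"linear":[0,0,-0.1],"twist":[0,0,0],"hand":1}
    - {"linear":[0,0,-0.15],"twist":[0,0,0],"hand":1}
    - {"linear":[0,0,-0.16],"twist":[0,0,0],"hand":1}

```text
t: 19.62
position: [0.612, -0.0449, 0.2336]
tool_rot: [[-1.0, 0.001, 0.007], [0.001, 1.0, -0.002], [-0.007, -0.002, -1.0]]
force: [0.3, -0.8, -2.2]
gripper_width: 0.555
gripper_force: 62.3
```

```bash
python3 -c "
from h import *
go([.48,-.281,.228],90)"
```

```text
t 19.62 at [ 0.612  -0.0449  0.2336] yaw 90.0 F [ 0.3 -0.8 -2.2] w 0.555 lin [ 0.1319 -0.2362  0.0052] tw [-0.0011  0.0044 -0.0004]
```

Call:
send_rows:
  targets:
    - {"linear":[0.028,-0.05,0],"twist":[0,0,0],"hand":1}
    - {"linear":[0.056,-0.1,0],"twist":[0,0,0],"hand":1}
    - {"linear":[0.084,-0.15,0],"twist":[0,0,0],"hand":1}
    - {"linear":[0.112,-0.2,0],"twist":[0,0,0],"hand":1}
    - {"linear":[0.132,-0.236,0],"twist":[0,0,0],"hand":1}

```text
t: 20.25
position: [0.4758, -0.2815, 0.2282]
tool_rot: [[-1.0, 0.002, -0.003], [0.002, 1.0, 0.003], [0.003, 0.003, -1.0]]
force: [1.2, -0.0, -3.0]
gripper_width: 0.553
gripper_force: 62.6
```

Call:
send_rows:
  targets:
    - {"linear":[0,0,0],"twist":[0,0,0],"hand":1}
    - {"linear":[0,0,0.04],"twist":[0,0,0],"hand":1}
    - {"linear":[0,0,0.08],"twist":[0,0,0],"hand":1}
    - {"linear":[0,0,0.12],"twist":[0,0,0],"hand":1}
    - {"linear":[0,0,0.13],"twist":[0,0,0],"hand":1}

```text
t: 20.88
position: [0.4764, -0.2775, 0.0968]
tool_rot: [[-1.0, -0.0, -0.006], [-0.0, 1.0, 0.006], [0.006, 0.006, -1.0]]
force: [-0.1, 0.5, -2.4]
gripper_width: 0.555
gripper_force: 62.7
```

```bash
python3 -c "
from h import *
go([.48,-.281,.068],90)"
```

```text
t 20.88 at [ 0.4764 -0.2775  0.0968] yaw 90.0 F [-0.1  0.5 -2.4] w 0.555 lin [-0.0038 -0.0036  0.0288] tw [ 0.004  -0.0041  0.    ]
```

Call:
send_rows:
  targets:
    - {"linear":[-0.003,-0.003,0.01],"twist":[0,0,0],"hand":1}
    - {"linear":[-0.003,-0.003,0.02],"twist":[0,0,0],"hand":1}
    - {"linear":[-0.003,-0.003,0.026],"twist":[0,0,0],"hand":1}
    - {"linear":[-0.003,-0.003,0.029],"twist":[0,0,0],"hand":1}
    - {"linear":[-0.003,-0.003,0.03],"twist":[0,0,0],"hand":1}

```text
t: 21.5
position: [0.4813, -0.2836, 0.0704]
tool_rot: [[-1.0, 0.001, 0.0], [0.001, 1.0, -0.0], [-0.0, -0.0, -1.0]]
force: [0.8, -0.8, -2.3]
gripper_width: 0.559
gripper_force: 62.7
```

Call:
send_rows:
  targets:
    - {"linear":[0,0,0.001],"twist":[0,0,0],"hand":1}
    - {"linear":[0,0,0.002],"twist":[0,0,0],"hand":1}
    - {"linear":[0,0,0.003],"twist":[0,0,0],"hand":1}
    - {"linear":[0,0,0.003],"twist":[0,0,0],"hand":1}
    - {"linear":[0,0,0.003],"twist":[0,0,0],"hand":1}

```text
t: 22.12
position: [0.4812, -0.2835, 0.0672]
tool_rot: [[-1.0, 0.001, 0.0], [0.001, 1.0, -0.0], [-0.0, -0.0, -1.0]]
force: [0.5, 0.1, -1.9]
gripper_width: 0.557
gripper_force: 62.7
```

Call:
send_rows:
  targets:
    - {"linear":[0,0,0.0005],"twist":[0,0,0],"hand":1}
    - {"linear":[0,0,0.001],"twist":[0,0,0],"hand":1}
    - {"linear":[0,0,0.0015],"twist":[0,0,0],"hand":1}
    - {"linear":[0,0,0.002],"twist":[0,0,0],"hand":1}
    - {"linear":[0,0,0.002],"twist":[0,0,0],"hand":1}

```text
t: 22.75
position: [0.4812, -0.2835, 0.0668]
tool_rot: [[-1.0, 0.001, 0.0], [0.001, 1.0, -0.001], [-0.0, -0.001, -1.0]]
force: [-3.4, 2.2, 10.2]
gripper_width: 0.55
gripper_force: 63.8
```

The body is on the crate floor. Release and retreat.

Call:
send_rows:
  targets:
    - {"linear":[0,0,-0.0015],"twist":[0,0,0],"hand":1}
    - {"linear":[0,0,-0.0015],"twist":[0,0,0],"hand":0.3}
    - {"linear":[0,0,-0.0015],"twist":[0,0,0],"hand":0}
    - {"linear":[0,0,-0.0015],"twist":[0,0,0],"hand":0}
    - {"linear":[0,0,-0.0015],"twist":[0,0,0],"hand":0}

```text
t: 23.38
position: [0.4812, -0.2835, 0.0666]
tool_rot: [[-1.0, 0.001, -0.0], [0.001, 1.0, 0.0], [0.0, 0.0, -1.0]]
force: [0.3, 0.4, -0.6]
gripper_width: 1.003
gripper_force: 0.0
```

Call:
send_rows:
  targets:
    - {"linear":[0,0,-0.02],"twist":[0,0,0],"hand":0}
    - {"linear":[0,0,-0.05],"twist":[0,0,0],"hand":0}
    - {"linear":[0,0,-0.1],"twist":[0,0,0],"hand":0}
    - {"linear":[0,0,-0.16],"twist":[0,0,0],"hand":0}
    - {"linear":[0,0,-0.18],"twist":[0,0,0],"hand":0}

```text
t: 24.0
position: [0.4827, -0.2846, 0.2508]
tool_rot: [[-1.0, 0.001, 0.006], [0.001, 1.0, -0.005], [-0.006, -0.005, -1.0]]
force: [0.2, -0.1, -1.3]
gripper_width: 1.001
gripper_force: 0.0
```

Run:
```python
from fit import *
im=read_camera('scene');w=read_camera('wrist');c=calibration('scene')
print('crate body rim',fit(c,im,(.48,-.282),.095), fit(calibration('wrist'),w,(.48,-.282),.095))
cv2.imwrite('pics/end.png',np.hstack([cv2.resize(im[70:270,120:370],(450,360)),cv2.resize(w,(350,360))]))
```

```text
crate body rim (array([ 0.479, -0.283]), np.float32(24.028572)) (array([ 0.478, -0.282]), np.float32(97.45211))
```

View pics/end.png

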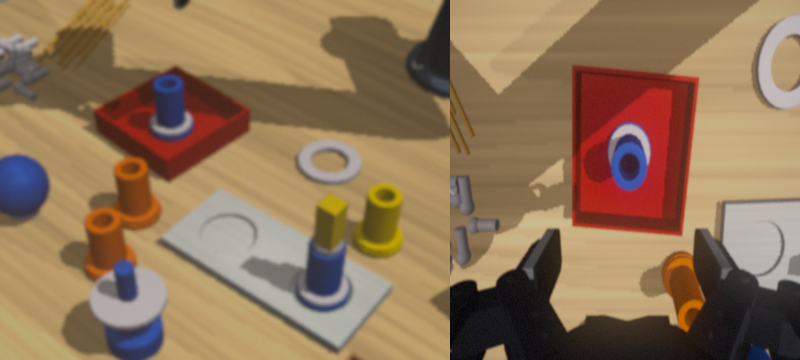

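The faulty body stands upright in the middle of the crate, at (170,105) in the left half. The gauge stands in the left nest's body at (325,245), and the bystanders are untouched. I'll hand in.

```bash
python3 -c "
from cell import *
print(sign_off())"
```

```text
the job is handed in; nothing more can be done
None
```

I handed the job in at about 24 s: the left body took the gauge fully and stays in its nest with the gauge standing in it, and the right body stopped it at the ledge and now stands upright in the red crate; the last picture showed no bystander disturbed, but the sign-off returned no verdict.

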